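Lay a specimen carton down at the labelling place

ROBOT

A 6-joint arm with a two-finger parallel gripper is mounted at the origin on the work surface. World frame = base frame: x ahead of the robot, y to its left, z up, the work surface at z = 0. Lengths are in m, angles in degrees, forces in N, time in s.
With the tool pointing down it reaches from about 0.4 to 0.825 m from the base axis. Payload 7 kg.
Tool frame: the origin (TCP) lies on the centre line of the jaws, within the pads' length; the fingertips stand 11 mm ahead of it and the grasp point (between the pads) lies 8 mm behind it; z points along the fingers, y is the direction in which the jaws open and shut (so a half turn about z gives the same grasp; the last joint's range is limited). The gripper opens to 88 mm and grips with 3 to 60 N. Pads are 19 mm wide; open, the fingers measure 130 mm over their backs; the gripper's body (78 mm by 193 mm) begins 47 mm behind the grasp point.
Start: joints at [16.507, 20.546, 0.682, 0, -70.136, -16.507], TCP at [0.675, -0, 0.201] pointing down, gripper open.
Joint ranges: [-176.03, 176.03], [-82.01, 121.73], [-58.28, 71.71], [-173.87, 95.51], [-174.79, -0.11], [-173.66, 173.66]. Speed limits (degrees/s): [136.94, 136.94, 172.46, 180, 180, 180].

INTERFACE

Orientations are given as [roll, pitch, yaw] about the fixed x, y, z axes, in that order (R = Rz(yaw) Ry(pitch) Rx(roll)).
In Python, from plant import ctrl, cams, order gives the robot as it stands.
- The arm moves only by the tool jog_arm, never from a script. Its argument "motion" is a list of rows, each an object with "offset": the shift along the tool's x, y, z in mm, a list of three; "roll": the turn about the tool's z in rad; "hand": the finger opening in mm, from 0 to 87.6. A call has 1 to 20 rows; each row is the pose to reach, as a shift and turn from the pose commanded when the call began, along the tool's axes at that moment; what a row does not reach only later rows make up. A row lasts 1/12 s, in which the tool goes at most 41.7 mm and 7.16 degrees, less where a joint would pass 70% of its speed; a pose out of reach is approached as far as the arm can. A call with a gripper value outside its range is refused whole. The fingers move at their own pace and stop on an object; the grip force is fixed at half the most. Time passes only in rows, so rows that repeat a pose let the fingers close. It gives the time, the measured TCP pose, the force and the opening at its end, in the units of the state.
- ctrl.get_obs(): the state, without advancing time (a new reading comes with each control period).
- cams.snapshot(name): name is "scene" or "side" or "wrist"; returns a dict with "img" (384x512x3 uint8, red, green, blue), "K" (3x3 intrinsics, pixels), "D" ([k1, k2, p1, p2, k3] as OpenCV has them; the pictures are not rectified), "cam_to_world" (4x4, takes a point from camera to world coordinates); the wrist camera has in their place "T_tool_cam" (4x4, takes a point from camera to tool coordinates, whose origin is the TCP and whose axes are the flange's). Camera axes: x right, y down, z forward; pixel columns grow to the right and rows downward; lengths in m; the calibration is good to about 2 mm. A picture is of the moment at which its call begins: read the wrist's pose just before it. There is no depth.
- order.close_job(): hands the job in, once; it reports no verdict.
The state is a dict: "clock": time; "joint_pos": joint angles; "qvel": joint speeds; "tau": joint torques, N m; "tool_pos": TCP position; "orientation": TCP orientation; "force": force on the tool from outside, world axes, zero at the start; "moment": the same for the moment, N m; "opening": finger opening in m.
Only numpy, scipy, OpenCV 4.12 (cv2) and the standard library are available. Lean on these libraries where they do the work, as an engineer would, in place of code of your own. Each camera call takes 0.05 s, during which the arm holds its last target. There are 200 camera calls.

TASK

Push the standing specimen carton over from high on its labelled side, so that it falls flat, label up, inside the taped outline and short of the wooden stop. Then push gently on its bottom end and slide it, still inside the outline, until its top end is flat against the stop. Do not lift or pinch the carton, and leave the rock, the jar and the card tray alone.

Things in the scene. Friction and masses are not known exactly. Their poses are not given: they have to be found in the camera images.
- place: Labelling place, fixed on the black bench: a 200 x 150 mm rectangle of flat white tape, 10 mm wide, on three sides, closed on the fourth by a wooden stop. Origin on the bench at its middle; x points along it to the stop, y across, z up. Outer edges: x = -100 mm (open end, where the carton stands), y = -75 and +75 mm; face of the stop at x = +100 mm.
- stop_face (a point): Middle of the stop's face that the carton must meet, 15 mm above the bench. The stop is a fixed light wooden bar 150 mm long, 24 mm thick, 30 mm high, behind this face.
- carton: Stiff closed off-white carton 45 mm thick (x), 90 wide (y), 150 tall (z), standing loose across the outline's open end. Origin at the centre of its underside; z points to its top end, -x is the broad face with the paper label, +x the plain one, towards the stop within 4 degrees. Pushed near the top it tips about its foot without slipping; it then lies in the outline, 15 to 40 mm short of the stop.
- carton_center (a point): Centre of the carton (75 mm above its underside, half-way through its thickness), also its centre of mass. It weighs 0.25 to 0.5 kg and slides on the bench with at most about 5 N.
- carton_foot_l (a point): Corner of the labelled face at the carton's bottom end, on its +y side (x -22.5, y +45, z 0 mm in the carton's frame).
- carton_foot_r (a point): Corner of the labelled face at the bottom end, -y side (x -22.5, y -45, z 0 mm).
- carton_top_l (a point): Corner of the labelled face at the top end, +y side (x -22.5, y +45, z 150 mm).
- carton_top_r (a point): Corner of the labelled face at the top end, -y side (x -22.5, y -45, z 150 mm).
- specimen: Bystander: lump of brown rock, about 70 mm across, 47 mm high, loose, to one side of the outline. Origin under its centre.
- jar: Bystander: small jar, 44 mm across, 60 mm high, loose, on the other side of the outline. Origin under its centre.
- card_tray: Bystander: shallow open card tray 75 x 100 mm, 25 mm high, holding two stones, loose, beyond the stop. Origin under its centre.
Things that resemble listed ones, but are neither listed nor needed, are in the scene too. What is shaped like the carton but red is not meant.

How it is judged (in metres and radians):
On the way, in this order (a step that is already met when the one before it is completed fails the run):
1. the carton has fallen flat, label up, inside the taped outline, with its top end at least 6 mm short of the stop (angle between carton's own x axis and vertical above 2.99 rad and y of carton_foot_l in the frame of place between -0.076 and 0.076 m and y of carton_foot_r in the frame of place between -0.076 and 0.076 m and y of carton_top_l in the frame of place between -0.076 and 0.076 m and y of carton_top_r in the frame of place between -0.076 and 0.076 m and x of each of carton_foot_l, carton_foot_r, carton_top_l, carton_top_r in the frame of place above -0.101 m and linear speed of carton below 0.01 m/s and angular speed of carton below 0.1 rad/s and x of each of carton_top_l, carton_top_r in the frame of place below 0.094 m), for 0.2 s.
2. both corners of its top end are within 5 mm of the stop (angle between carton's own x axis and vertical above 2.99 rad and y of carton_foot_l in the frame of place between -0.076 and 0.076 m and y of carton_foot_r in the frame of place between -0.076 and 0.076 m and y of carton_top_l in the frame of place between -0.076 and 0.076 m and y of carton_top_r in the frame of place between -0.076 and 0.076 m and x of each of carton_foot_l, carton_foot_r, carton_top_l, carton_top_r in the frame of place above -0.101 m and x of each of carton_top_l, carton_top_r in the frame of place above 0.095 m), for 0.2 s.
At the end, for the whole second after the job is handed in: The carton lies flat on the bench, label up (within 9 degrees), at rest, all its corners inside the outer edge of the taped outline (1 mm to spare), both corners of its top end within 5 mm of the stop's face (all of step 2 and linear speed of carton below 0.01 m/s and angular speed of carton below 0.1 rad/s); the robot touches nothing.
It fails at once if the carton is lifted off the bench (height (world z) of carton_center above 0.097 m or (angle between carton's own z axis and vertical above 1 rad and height (world z) of carton_center above 0.085 m) or (angle between carton's own z axis and vertical above 1.4 rad and height (world z) of carton_center above 0.06 m)).
It fails at once if the carton is pinched or rammed (more than 35 N from the fingers) (contact force between the fingers and carton above 35 N).
It fails at once if the rock specimen is moved more than 15 mm (distance of specimen from where it was at the start of the episode above 0.015 m).
It fails at once if the jar is moved more than 15 mm (distance of jar from where it was at the start of the episode above 0.015 m).
It fails at once if the card tray is moved more than 15 mm (distance of card_tray from where it was at the start of the episode above 0.015 m).
It also fails if it takes over 48 s, if anything falls off the work surface, if the arm or the gripper's body presses on something with over 40 N, if the wrist force passes 120 N, or if a joint passes its speed limit or range.

## Working session

There is one attempt and no reset: what is moved stays moved. The work goes in short steps, Python scripts to look and compute and a tool call to move; the robot and the scene stay as the last step left them, time stands still between calls to the robot, and variables do not carry over. Pictures are saved under pics/ and viewed, about 8 in all and at most 12, crops included, and the job is handed in when it is done.

Besides the shell and the picture viewer there is one more tool, called after ">>>" in YAML: its name, and indented under it one key for each argument. jog_arm: Moves the arm, as the interface text tells. Its arguments: {"type":"object","properties":{"motion":{"type":"array"}},"required":["motion"]}

```bash
ls; mkdir -p pics; cat > h.py <<'E'
import numpy as np, cv2, pickle
from plant import ctrl, cams, order
from scipy.spatial.transform import Rotation as R
def snap(n):
    o=ctrl.get_obs(); s=cams.snapshot(n)
    if n=="wrist":
        T=np.eye(4);T[:3,3]=o["tool_pos"];T[:3,:3]=R.from_euler("xyz",o["orientation"],degrees=True).as_matrix()
        s["cam_to_world"]=T@np.array(s["T_tool_cam"])
    return s
def save(s,f): cv2.imwrite("pics/"+f,s["img"][:,:,::-1])
def ray(s,px):
    p=cv2.undistortPoints(np.array(px,float).reshape(-1,1,2),np.array(s["K"]),np.array(s["D"])).reshape(-1,2)
    T=np.array(s["cam_to_world"]); d=np.c_[p,np.ones(len(p))]@T[:3,:3].T
    return T[:3,3],d
def onz(s,px,z):
    c,d=ray(s,px); return c+d*((z-c[2])/d[:,2])[:,None]
def proj(s,P):
    T=np.linalg.inv(np.array(s["cam_to_world"]));r,_=cv2.Rodrigues(T[:3,:3])
    return cv2.projectPoints(np.array(P,float).reshape(-1,1,3),r,T[:3,3],np.array(s["K"]),np.array(s["D"]))[0].reshape(-1,2)
E
python3 - <<'E'
from h import *
print(ctrl.get_obs())
for n in ["scene","side","wrist"]:
    s=snap(n); save(s,n+"0.png"); pickle.dump(s,open(n+"0.pkl","wb")); print(n,np.round(s["cam_to_world"],3).tolist())
E
```

```text
pics
{'clock': 0.0, 'joint_pos': array([ 1.65060860e+01,  2.05910712e+01,  6.33177974e-01, -1.93459340e-02,
       -7.01353929e+01, -1.65082383e+01]), 'qvel': array([-0.04461709, -0.05464979, -0.07347674, -0.02156351,  0.08402587,
       -0.03044863]), 'tau': array([-8.00930356e-04, -5.82726967e+01,  2.93058443e+01,  6.99745238e+00,
        6.93249181e-03, -2.06530804e-04]), 'tool_pos': array([ 6.74466961e-01, -4.60498301e-05,  2.00024737e-01]), 'orientation': array([ 1.79905391e+02, -9.07333001e-03, -9.00087334e+01]), 'force': array([-0.40293041, -0.154444  , -0.16228331]), 'moment': array([ 0.01079295,  0.02756997, -0.00426592]), 'opening': 0.08732429931220881}
scene [[0.177, 0.696, -0.696, 1.176], [0.984, -0.111, 0.139, -0.117], [0.02, -0.71, -0.704, 0.733], [0.0, 0.0, 0.0, 1.0]]
side [[0.837, -0.41, 0.362, 0.33], [-0.547, -0.631, 0.549, -0.354], [0.003, -0.658, -0.753, 0.595], [0.0, 0.0, 0.0, 1.0]]
wrist [[-1.0, 0.0, -0.0, 0.675], [0.0, 0.954, 0.299, -0.079], [0.0, 0.299, -0.954, 0.384], [0.0, 0.0, 0.0, 1.0]]
```

View pics/scene0.png

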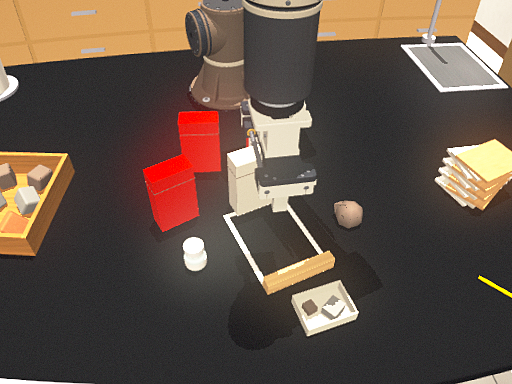

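View pics/side0.png

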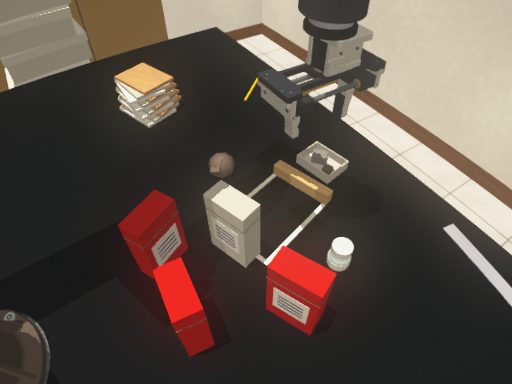

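Scene: the off-white carton is at about (243,180), the outline and stop at (280,250), the rock at (348,213), the jar at (195,253) and the tray at (325,308). Side: the carton is at (233,220) with its label facing the camera, with red decoys at (155,235), (185,305) and (300,290).

```bash
python3 - <<'E'
import cv2
a=cv2.imread("pics/side0.png")[140:340,190:370]; cv2.imwrite("pics/c1.png",cv2.resize(a,None,fx=3,fy=3,interpolation=cv2.INTER_CUBIC)[:600])
a=cv2.imread("pics/scene0.png")[135:300,215:375]; cv2.imwrite("pics/c2.png",cv2.resize(a,None,fx=3.5,fy=3.5,interpolation=cv2.INTER_CUBIC))
E
```

```text
(no output)
```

View pics/c1.png

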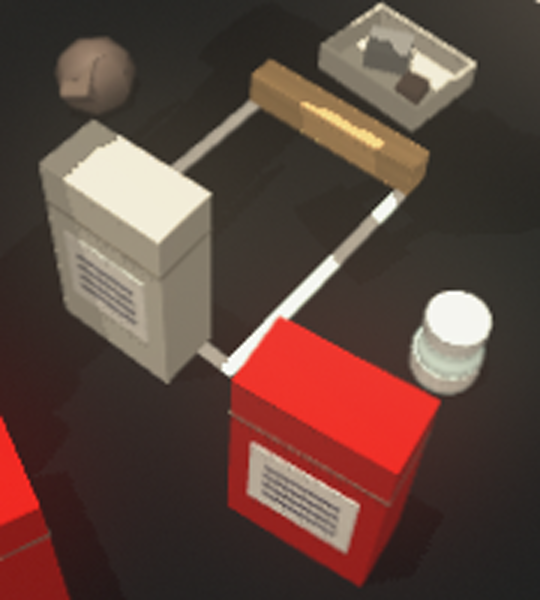

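View pics/c2.png

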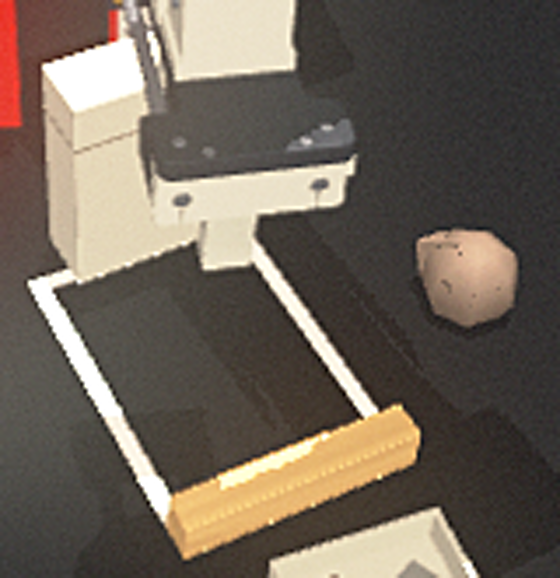

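The side crop shows all seven visible carton corners, the stop and the near tape corner. The scene crop shows the left tape line with its corner at (28,284) and the stop's top edges.

```bash
python3 - <<'E'
from h import *
sd=pickle.load(open("side0.pkl","rb"));sc=pickle.load(open("scene0.pkl","rb"))
C1=lambda a:(np.array(a,float)+.5)/3-.5+[190,140]
C2=lambda a:(np.array(a,float)+.5)/3.5-.5+[215,135]
def show(n,P): print(n,np.round(P*1000,1).tolist())
show("carton top side LL,BL,BR,LR",onz(sd,C1([(41,163),(94,121),(212,192),(159,244)]),.15))
show("carton bot side LL,LR,BR",onz(sd,C1([(67,303),(169,382),(212,342)]),0))
show("carton top scene labelR, frontR",onz(sc,C2([(42,65),(78,112)]),.15))
show("carton bot frontR",onz(sc,C2([(80,281)]),0))
show("stop face top side",onz(sd,C1([(252,76),(412,166)]),.03))
show("stop face bot side",onz(sd,C1([(252,100),(410,192)]),.0))
show("stop top scene",onz(sc,C2([(168,495),(402,405),(185,523),(418,432)]),.03))
show("tape corner -y side",onz(sd,C1([(228,375)]),0)); show("scene",onz(sc,C2([(28,284)]),0))
show("jar,rock,tray", onz(sc,[[195,265],[348,222],[325,315]],0))
# two-view height of the carton's front right top corner
def tri(a,b):
    c1,d1=ray(sd,[a]);c2,d2=ray(sc,[b]);A=np.c_[d1[0],-d2[0]];t=np.linalg.lstsq(A,c2-c1,rcond=None)[0]
    p,q=c1+t[0]*d1[0],c2+t[1]*d2[0];return (p+q)/2,np.linalg.norm(p-q)
print("tri",tri(C1((212,192)),C2((78,112))),tri(C1((159,244)),C2((42,65))),"stop",tri(C1((252,76)),C2((402,405))),tri(C1((412,166)),C2((168,495))))
E
```

```text
carton top side LL,BL,BR,LR [[464.1, 27.3, 150.0], [505.2, 39.7, 150.0], [533.6, -43.3, 150.0], [490.5, -58.0, 150.0]]
carton bot side LL,LR,BR [[466.3, 32.8, 0.0], [492.5, -56.4, 0.0], [531.9, -46.3, 0.0]]
carton top scene labelR, frontR [[488.4, -55.8, 150.0], [532.8, -40.4, 150.0]]
carton bot frontR [[528.2, -41.6, 0.0]]
stop face top side [[678.3, 121.4, 30.0], [722.1, -17.5, 30.0]]
stop face bot side [[681.1, 124.0, 0.0], [725.0, -18.6, 0.0]]
stop top scene [[717.4, -18.9, 30.0], [679.4, 125.3, 30.0], [736.5, -13.1, 30.0], [699.4, 129.0, 30.0]]
tape corner -y side [[527.0, -72.7, 0.0]]
scene [[525.5, -74.9, 0.0]]
jar,rock,tray [[649.5, -145.8, 0.0], [588.9, 199.3, 0.0], [802.7, 84.9, 0.0]]
tri (array([ 0.53356441, -0.04156492,  0.14971934]), np.float64(0.002643705959932235)) (array([ 0.49009641, -0.05695131,  0.15055508]), np.float64(0.0025110108064632613)) stop (array([0.6792275, 0.1244536, 0.0284698]), np.float64(0.0028438678511965463)) (array([ 0.71970889, -0.01949973,  0.03346979]), np.float64(0.00018398867631724437))
```

```bash
python3 - <<'E'
from h import *
import math
sd=pickle.load(open("side0.pkl","rb"));sc=pickle.load(open("scene0.pkl","rb"))
for n,s in(("side",sd),("scene",sc)):
    h=cv2.cvtColor(s["img"],cv2.COLOR_RGB2HSV); m=((h[...,0]<8)|(h[...,0]>172))&(h[...,1]>180)&(h[...,2]>60)
    cs,_=cv2.findContours(m.astype(np.uint8),0,2)
    for c in cs:
        if cv2.contourArea(c)>300:
            p=cv2.approxPolyDP(c,4,True)[:,0]; print(n);
            for q in p: print("  ",q,"z0",np.round(onz(s,[q],0)[0,:2]*1000),"z150",np.round(onz(s,[q],.15)[0,:2]*1000),"z90",np.round(onz(s,[q],.045)[0,:2]*1000))
a=math.radians(16.4);ex=np.array([math.cos(a),math.sin(a)]);ey=np.array([-ex[1],ex[0]]);c0=np.array([700,53])-100*ex
for x,y in((-100,-75),(-88.4,-45)): print("check px side",proj(sd,[np.r_[c0+x*ex+y*ey,0]/1000]))
o=ctrl.get_obs(); M=R.from_euler("xyz",o["orientation"],degrees=True).as_matrix()
t=np.r_[c0+ -170*ex -1.6*ey,200]
print("target",t,"tool offset mm",M.T@(t-[675,0,200]))
E
```

```text
side
   [267 279] z0 [ 512. -100.] z150 [ 466. -164.] z90 [ 498. -119.]
   [266 308] z0 [ 479. -146.] z150 [ 441. -199.] z90 [ 467. -162.]
   [310 334] z0 [ 515. -227.] z150 [ 468. -259.] z90 [ 501. -236.]
   [327 297] z0 [ 583. -190.] z150 [ 519. -231.] z90 [ 564. -202.]
   [318 309] z0 [ 555. -199.] z150 [ 498. -238.] z90 [ 538. -211.]
side
   [283 246] z0 [580. -56.] z150 [ 517. -131.] z90 [561. -79.]
   [267 266] z0 [528. -77.] z150 [ 478. -146.] z90 [513. -98.]
   [268 277] z0 [516. -97.] z150 [ 469. -162.] z90 [ 502. -117.]
   [319 306] z0 [ 560. -195.] z150 [ 502. -235.] z90 [ 542. -207.]
   [336 273] z0 [ 629. -162.] z150 [ 554. -210.] z90 [ 606. -176.]
side
   [177 214] z0 [435. 135.] z150 [408.  12.] z90 [427.  98.]
   [143 250] z0 [338.  88.] z150 [336. -23.] z90 [338.  55.]
   [125 239] z0 [316. 134.] z150 [319.  11.] z90 [317.  97.]
   [141 270] z0 [318.  47.] z150 [321. -54.] z90 [319.  17.]
   [155 279] z0 [334.  14.] z150 [333. -78.] z90 [334. -13.]
   [175 330] z0 [325. -95.] z150 [ 326. -161.] z90 [ 325. -115.]
   [183 329] z0 [ 338. -101.] z150 [ 336. -165.] z90 [ 
[... 1050 characters left out ...]
53] z0 [ 292. -155.] z150 [ 473. -147.] z90 [ 347. -152.]
   [143 169] z0 [ 339. -255.] z150 [ 510. -226.] z90 [ 390. -246.]
   [162 231] z0 [ 549. -211.] z150 [ 677. -191.] z90 [ 587. -205.]
   [198 215] z0 [ 514. -129.] z150 [ 650. -127.] z90 [ 555. -129.]
   [193 173] z0 [ 374. -131.] z150 [ 538. -128.] z90 [ 423. -130.]
   [220 170] z0 [373. -64.] z150 [537. -75.] z90 [422. -67.]
   [219 138] z0 [245. -53.] z150 [436. -66.] z90 [302. -57.]
   [214 133] z0 [221. -64.] z150 [416. -75.] z90 [280. -67.]
check px side [[267.43071859 265.12956256]]
check px side [[259.52315955 252.57834939]]
target [441.43697321 -24.76709571 200.        ] tool offset mm [ 24.78395831 233.56103184   0.31037436]
```

>>> jog_arm:
  motion:
    - {"offset":[2,20,0],"roll":0.1,"hand":0}
    - {"offset":[4,40,0],"roll":0.2,"hand":0}
    - {"offset":[7,65,0],"roll":0.3,"hand":0}
    - {"offset":[9,85,0],"roll":0.4,"hand":0}
    - {"offset":[11,105,0],"roll":0.5,"hand":0}
    - {"offset":[13,125,0],"roll":0.6,"hand":0}
    - {"offset":[15,145,0],"roll":0.7,"hand":0}
    - {"offset":[17,165,0],"roll":0.8,"hand":0}
    - {"offset":[19,185,0],"roll":0.9,"hand":0}
    - {"offset":[21,200,0],"roll":1.0,"hand":0}
    - {"offset":[23,215,0],"roll":1.1,"hand":0}
    - {"offset":[25,225,0],"roll":1.2,"hand":0}
    - {"offset":[25,234,0],"roll":1.285,"hand":0}
    - {"offset":[25,234,0],"roll":1.285,"hand":0}
    - {"offset":[25,234,0],"roll":1.285,"hand":0}

```text
clock: 1.4
tool_pos: [0.441, -0.025, 0.2012]
orientation: [180.0, 0.0, -163.4]
force: [0.8, -0.2, -0.1]
opening: 0.0007
```

```bash
python3 - <<'E'
from h import *
a=[snap("side"),snap("wrist"),snap("scene")]
i=np.hstack([a[0]["img"],a[2]["img"]]);i=cv2.resize(i,(800,300),interpolation=cv2.INTER_AREA)
w=cv2.resize(a[1]["img"],(400,300)); cv2.imwrite("pics/m1.png",np.vstack([i,np.hstack([w,w*0])])[:,:,::-1])
pickle.dump(a,open("m1.pkl","wb"))
o=ctrl.get_obs();print(o["clock"],o["tool_pos"],o["orientation"],o["force"],o["opening"],o["joint_pos"])
E
```

```text
1.55 [ 0.44150673 -0.02491181  0.20089709] [-1.79993684e+02 -6.16377898e-03 -1.63497984e+02] [ 0.52777533  0.11736088 -0.34007215] 0.0005185910704237028 [ 2.24808596e+01 -2.08639840e+00 -2.70258867e+01  6.21930238e-03
 -6.50673000e+01 -9.59814650e+01]
```

View pics/m1.png

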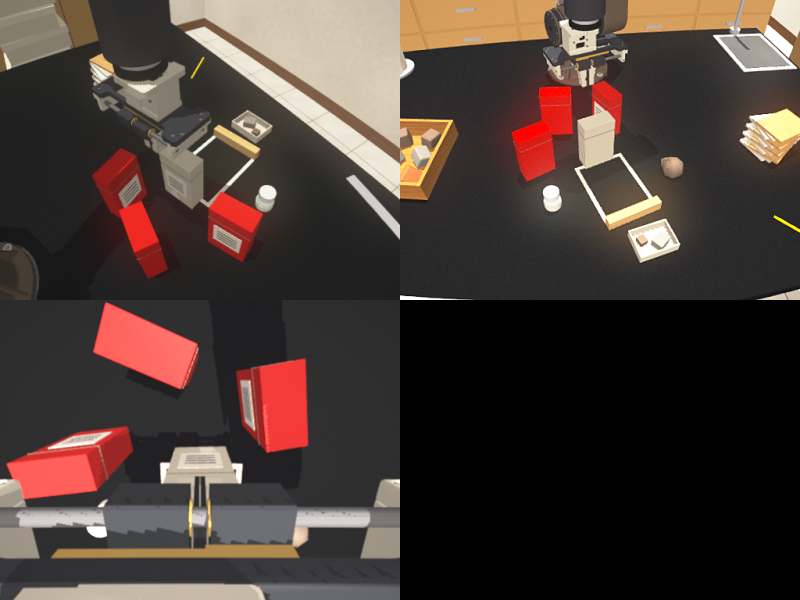

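The composite shows the fingers behind the carton, on its label side, and clear of the three red cartons. Next I descend to push height.

>>> jog_arm:
  motion:
    - {"offset":[0,0,16],"roll":0,"hand":0}
    - {"offset":[0,0,32],"roll":0,"hand":0}
    - {"offset":[0,0,48],"roll":0,"hand":0}
    - {"offset":[0,0,60],"roll":0,"hand":0}
    - {"offset":[0,0,64],"roll":0,"hand":0}
    - {"offset":[-4,0,64],"roll":0,"hand":0}
    - {"offset":[-8,0,64],"roll":0,"hand":0}
    - {"offset":[-12,0,64],"roll":0,"hand":0}
    - {"offset":[-16,0,64],"roll":0,"hand":0}
    - {"offset":[-19,0,64],"roll":0,"hand":0}
    - {"offset":[-22,0,64],"roll":0,"hand":0}
    - {"offset":[-25,0,64],"roll":0,"hand":0}
    - {"offset":[-28,0,64],"roll":0,"hand":0}
    - {"offset":[-31,0,64],"roll":0,"hand":0}
    - {"offset":[-34,0,64],"roll":0,"hand":0}
    - {"offset":[-37,0,64],"roll":0,"hand":0}
    - {"offset":[-40,0,64],"roll":0,"hand":0}

```text
clock: 2.97
tool_pos: [0.4796, -0.0137, 0.1369]
orientation: [180.0, -0.0, -163.6]
force: [-0.3, -0.2, 0.6]
opening: 0.0006
```

```bash
python3 - <<'E'
from h import *
s=snap("scene");d=snap("side"); cv2.imwrite("pics/m2.png",np.hstack([s["img"][110:310,170:420],d["img"][110:310,150:400]])[:,:,::-1])
o=ctrl.get_obs();print(o["tool_pos"],o["orientation"],o["force"])
E
python3 -c "
import cv2;a=cv2.imread('pics/m2.png');cv2.imwrite('pics/m2.png',cv2.resize(a,None,fx=1.6,fy=1.6))"
```

```text
[ 0.47977944 -0.01363776  0.13691134] [-1.79994623e+02 -3.68098132e-03 -1.63624217e+02] [-0.14132193  0.36375642  0.31045249]
```

View pics/m2.png

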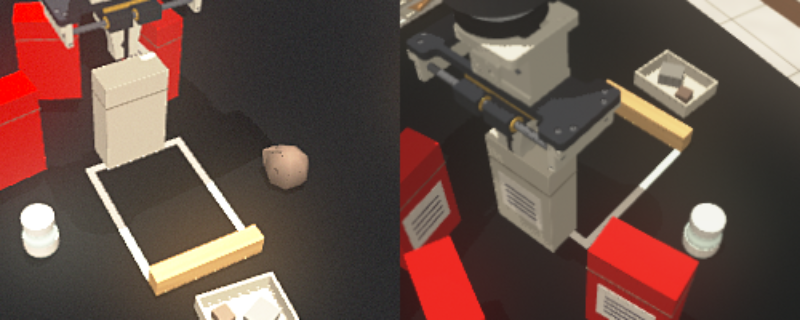

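```bash
python3 - <<'E'
from h import *
s=snap("scene");d=snap("side"); a=pickle.load(open("m1.pkl","rb"))
f=lambda i:cv2.resize(i[130:235,215:315],None,fx=2.9,fy=2.9,interpolation=cv2.INTER_CUBIC)
g=lambda i:cv2.resize(i[165:275,195:295],None,fx=2.9,fy=2.77,interpolation=cv2.INTER_CUBIC)
t=np.hstack([f(a[2]["img"]),f(s["img"])]);b=np.hstack([g(a[0]["img"]),g(d["img"])])
cv2.imwrite("pics/m3.png",np.vstack([t,b[:600-len(t)]])[:,:,::-1])
E
```

```text
(no output)
```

View pics/m3.png

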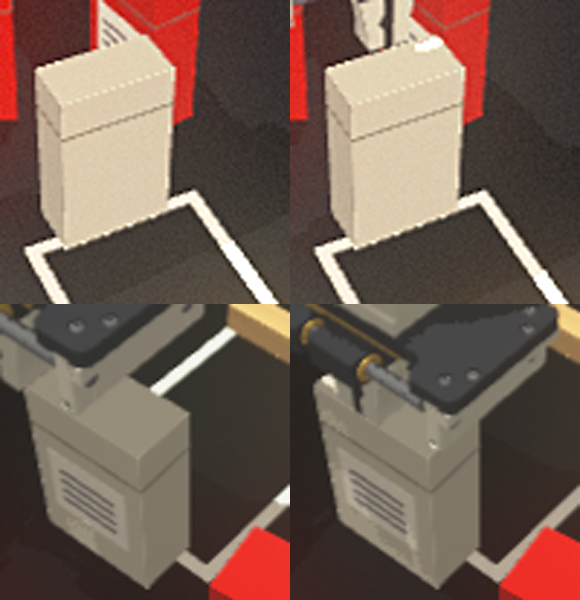

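```bash
python3 - <<'E'
from h import *
o=ctrl.get_obs();p=o["tool_pos"];print(p,o["joint_pos"])
s=snap("scene");d=snap("side");w=snap("wrist")
for z in(.126,.137,.15,.18,.2):
    q=[p[0],p[1],z]; print(z,((proj(s,[q])-[215,130])*2.9+[290,0]).round(),((proj(d,[q])-[195,165])*[2.9,2.77]+[290,304]).round())
q=[.4767,-.0145,.15];print("label top mid",((proj(s,[q])-[215,130])*2.9+[290,0]).round(),((proj(d,[q])-[195,165])*[2.9,2.77]+[290,304]).round())
for n in ("m1","now"):
    pass
cv2.imwrite("pics/w4.png",cv2.resize(np.hstack([d["img"][130:250,180:310],w["img"][180:384,130:390][:120*204//204,:] if 0 else cv2.resize(w["img"][180:384,120:400],(165,120))]),None,fx=2.7,fy=2.7,interpolation=cv2.INTER_CUBIC)[:,:,::-1])
E
```

```text
[ 0.47930369 -0.01374296  0.13685065] [ 2.19335485e+01  5.15625426e+00 -2.85793943e+01 -2.90210868e-03
 -5.62811530e+01 -9.55599595e+01]
0.126 [[380.  79.]] [[374. 442.]]
0.137 [[380.  67.]] [[373. 431.]]
0.15 [[380.  53.]] [[371. 417.]]
0.18 [[380.  21.]] [[367. 384.]]
0.2 [[380.  -2.]] [[364. 360.]]
label top mid [[379.  51.]] [[368. 420.]]
```

View pics/w4.png

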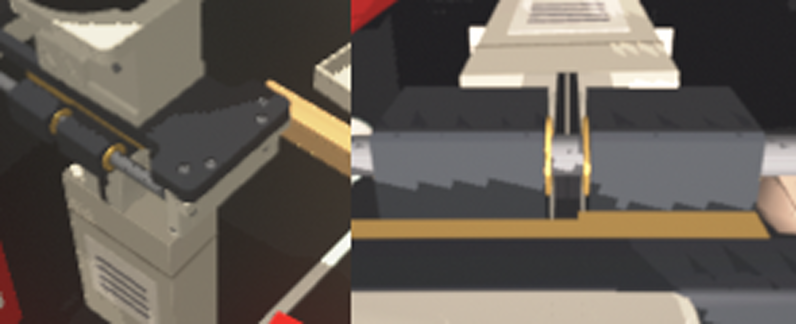

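The carton has not moved and the force is near zero, so there is no contact yet, or only just. I'll advance in small steps and compare images numerically.

>>> jog_arm:
  motion:
    - {"offset":[-2,0,0],"roll":0,"hand":0}
    - {"offset":[-4,0,0],"roll":0,"hand":0}
    - {"offset":[-6,0,0],"roll":0,"hand":0}
    - {"offset":[-8,0,0],"roll":0,"hand":0}
    - {"offset":[-8,0,0],"roll":0,"hand":0}

```text
clock: 3.73
tool_pos: [0.4875, -0.0114, 0.1369]
orientation: [-180.0, 0.0, -163.6]
force: [-0.4, 0.4, -0.0]
opening: 0.0003
```

```bash
python3 - <<'E'
from h import *
a=pickle.load(open("m1.pkl","rb"))[2]["img"]; s=snap("scene");d=snap("side");o=ctrl.get_obs();print(o["tool_pos"],o["force"])
g=lambda i:cv2.cvtColor(i,cv2.COLOR_RGB2GRAY).astype(np.float32)
# lid/seam part of the front face
t=g(a)[168:205,232:272].astype(np.uint8); r=cv2.matchTemplate(g(s["img"])[150:225,215:290].astype(np.uint8),t,cv2.TM_CCOEFF_NORMED);print(cv2.minMaxLoc(r),"unmoved=(17,18)")
cv2.imwrite("pics/w5.png",np.hstack([cv2.resize(x,(390,390),interpolation=cv2.INTER_CUBIC) for x in (s["img"][130:230,215:315],d["img"][160:260,190:290])])[:,:,::-1])
E
```

```text
[ 0.48707699 -0.01146995  0.13685658] [-0.18755509 -0.20200043  0.40549187]
(-0.22043120861053467, 0.9842654466629028, (35, 23), (17, 18)) unmoved=(17,18)
```

View pics/w5.png

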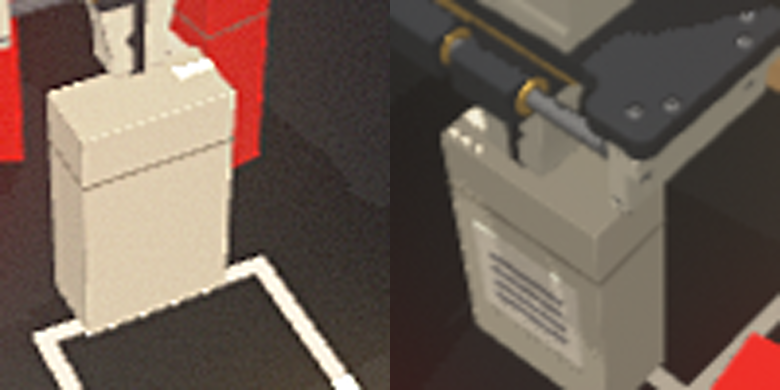

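```bash
python3 - <<'E'
from h import *
s=snap("scene");d=snap("side");o=ctrl.get_obs();p=o["tool_pos"]
def tri(a,b):
    c1,d1=ray(d,[a]);c2,d2=ray(s,[b]);t=np.linalg.lstsq(np.c_[d1[0],-d2[0]],c2-c1,rcond=None)[0]
    P,q=c1+t[0]*d1[0],c2+t[1]*d2[0];return (P+q)/2,np.linalg.norm(P-q)
print(tri((222.1,201),(250.1,149.2)))
T=R.from_euler("xyz",o["orientation"],degrees=True).as_matrix()
for v in [(0,0,11),(0,0,-13),(9.5,21,-13),(-9.5,21,-13),(9.5,-21,-13),(-9.5,-21,-13),(9.5,-21,11),(9.5,21,11)]:
    P=p+T@np.array(v)/1000; print(v,P.round(3),((proj(s,[P])-[215,130])*3.9).round(),((proj(d,[P])-[190,160])*3.9+[390,0]).round())
E
```

```text
(array([ 0.48318998, -0.00523343,  0.150686  ]), np.float64(0.0015735952779112532))
(0, 0, 11) [ 0.487 -0.011  0.126] [[128. 115.]] [[535. 203.]]
(0, 0, -13) [ 0.487 -0.011  0.15 ] [[128.  81.]] [[532. 168.]]
(9.5, 21, -13) [0.472 0.006 0.15 ] [[155.  60.]] [[481. 157.]]
(-9.5, 21, -13) [0.49  0.011 0.15 ] [[171.  80.]] [[512. 131.]]
(9.5, -21, -13) [ 0.484 -0.034  0.15 ] [[84. 81.]] [[552. 207.]]
(-9.5, -21, -13) [ 0.502 -0.029  0.15 ] [[ 99. 102.]] [[583. 180.]]
(9.5, -21, 11) [ 0.484 -0.034  0.126] [[ 85. 115.]] [[555. 242.]]
(9.5, 21, 11) [0.472 0.006 0.126] [[155.  94.]] [[486. 192.]]
```

```bash
python3 - <<'E'
from h import *
s=pickle.load(open("scene0.pkl","rb"));d=pickle.load(open("side0.pkl","rb"))
for x in(.61,.631,.719,.74):
  for z in (.189,.2,.22): print(x,z,proj(s,[[x,0,z]]).round(),proj(d,[[x,0,z]]).round())
E
```

```text
0.61 0.189 [[264. 176.]] [[284. 154.]]
0.61 0.2 [[264. 172.]] [[284. 149.]]
0.61 0.22 [[265. 164.]] [[285. 140.]]
0.631 0.189 [[266. 184.]] [[294. 150.]]
0.631 0.2 [[266. 180.]] [[294. 145.]]
0.631 0.22 [[267. 172.]] [[295. 136.]]
0.719 0.189 [[276. 221.]] [[332. 133.]]
0.719 0.2 [[276. 217.]] [[333. 128.]]
0.719 0.22 [[277. 208.]] [[334. 119.]]
0.74 0.189 [[279. 231.]] [[340. 129.]]
0.74 0.2 [[279. 226.]] [[341. 124.]]
0.74 0.22 [[280. 218.]] [[343. 115.]]
```

The two opening views put the visible fingertips about 20 mm behind the reported TCP, not 11 mm ahead of it. The fingers are therefore just above the carton's top, which is why nothing moved. I'll back off, go 29 mm lower and push again.

>>> jog_arm:
  motion:
    - {"offset":[10,0,-3],"roll":0,"hand":0}
    - {"offset":[25,0,-5],"roll":0,"hand":0}
    - {"offset":[40,0,-5],"roll":0,"hand":0}
    - {"offset":[50,0,-5],"roll":0,"hand":0}
    - {"offset":[50,0,0],"roll":0,"hand":0}
    - {"offset":[50,0,12],"roll":0,"hand":0}
    - {"offset":[50,0,24],"roll":0,"hand":0}
    - {"offset":[50,0,29],"roll":0,"hand":0}
    - {"offset":[50,0,29],"roll":0,"hand":0}

```text
clock: 4.68
tool_pos: [0.4383, -0.0258, 0.1069]
orientation: [-180.0, -0.1, -163.6]
force: [0.2, -1.0, -0.2]
opening: -0.0
```

```bash
python3 - <<'E'
from h import *
s=snap("scene");d=snap("side");o=ctrl.get_obs();print(o["clock"],o["tool_pos"],o["force"]);pickle.dump([d,s],open("m6.pkl","wb"))
t=cv2.cvtColor(pickle.load(open("m1.pkl","rb"))[2]["img"],cv2.COLOR_RGB2GRAY)[168:205,232:272]
print(cv2.minMaxLoc(cv2.matchTemplate(cv2.cvtColor(s["img"],cv2.COLOR_RGB2GRAY)[150:225,215:290],t,cv2.TM_CCOEFF_NORMED))[1::2])
cv2.imwrite("pics/w6.png",cv2.resize(d["img"][90:280,130:330],None,fx=3,fy=3,interpolation=cv2.INTER_CUBIC)[:,:,::-1])
p=o["tool_pos"]
for z in (-.011,.02,.055): print(z,((proj(d,[p+[0,0,z]])-[130,90])*3).round())
E
```

```text
4.7833 [ 0.43934439 -0.02556337  0.10809397] [-0.3915378   0.47790091  0.32601329]
(0.9834650158882141, (17, 18))
-0.011 [[235. 450.]]
0.02 [[229. 418.]]
0.055 [[221. 379.]]
```

View pics/w6.png

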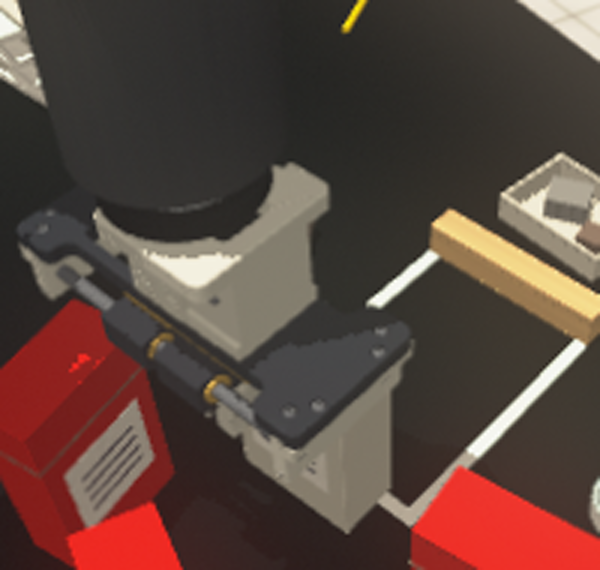

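>>> jog_arm:
  motion:
    - {"offset":[-5,0,0],"roll":0,"hand":0}
    - {"offset":[-10,0,0],"roll":0,"hand":0}
    - {"offset":[-15,0,0],"roll":0,"hand":0}
    - {"offset":[-20,0,0],"roll":0,"hand":0}
    - {"offset":[-23,0,0],"roll":0,"hand":0}
    - {"offset":[-26,0,0],"roll":0,"hand":0}
    - {"offset":[-29,0,0],"roll":0,"hand":0}
    - {"offset":[-32,0,0],"roll":0,"hand":0}
    - {"offset":[-35,0,0],"roll":0,"hand":0}
    - {"offset":[-38,0,0],"roll":0,"hand":0}
    - {"offset":[-41,0,0],"roll":0,"hand":0}
    - {"offset":[-44,0,0],"roll":0,"hand":0}

```text
clock: 5.78
tool_pos: [0.4816, -0.0131, 0.108]
orientation: [-180.0, 0.0, -163.6]
force: [-0.7, 0.3, 0.0]
opening: 0.0005
```

```bash
cat > chk.py <<'E'
from h import *
s=snap("scene");o=ctrl.get_obs();print(o["clock"],o["tool_pos"],o["force"])
t=cv2.cvtColor(pickle.load(open("m1.pkl","rb"))[2]["img"],cv2.COLOR_RGB2GRAY)[168:205,232:272]
print(cv2.minMaxLoc(cv2.matchTemplate(cv2.cvtColor(s["img"],cv2.COLOR_RGB2GRAY)[140:235,205:300],t,cv2.TM_CCOEFF_NORMED))[1::2],"unmoved 27,28")
E
python3 chk.py
```

```text
5.8333 [ 0.48216126 -0.01291142  0.10801933] [-0.30047492  0.77536488 -0.7532579 ]
(0.6523289680480957, (21, 31)) unmoved 27,28
```

The carton is now tilting, so I'll continue the push.

>>> jog_arm:
  motion:
    - {"offset":[-3,0,0],"roll":0,"hand":0}
    - {"offset":[-6,0,0],"roll":0,"hand":0}
    - {"offset":[-9,0,0],"roll":0,"hand":0}
    - {"offset":[-12,0,0],"roll":0,"hand":0}
    - {"offset":[-15,0,0],"roll":0,"hand":0}
    - {"offset":[-18,0,0],"roll":0,"hand":0}
    - {"offset":[-21,0,0],"roll":0,"hand":0}
    - {"offset":[-24,0,0],"roll":0,"hand":0}
    - {"offset":[-27,0,0],"roll":0,"hand":0}
    - {"offset":[-30,0,0],"roll":0,"hand":0}
    - {"offset":[-33,0,0],"roll":0,"hand":0}
    - {"offset":[-36,0,0],"roll":0,"hand":0}
    - {"offset":[-36,0,0],"roll":0,"hand":0}
    - {"offset":[-36,0,0],"roll":0,"hand":0}
    - {"offset":[-36,0,0],"roll":0,"hand":0}
    - {"offset":[-36,0,0],"roll":0,"hand":0}

```text
clock: 7.17
tool_pos: [0.5157, -0.0031, 0.108]
orientation: [180.0, -0.0, -163.6]
force: [0.6, 0.1, 0.7]
opening: 0.0003
```

```bash
python3 - <<'E'
from h import *
s=snap("scene");d=snap("side");o=ctrl.get_obs();print(o["clock"],o["tool_pos"],o["force"]);pickle.dump([d,s],open("m7.pkl","wb"))
cv2.imwrite("pics/w7.png",np.hstack([cv2.resize(x,(400,400),interpolation=cv2.INTER_CUBIC) for x in (s["img"][150:310,190:350],d["img"][120:280,190:350])])[:,:,::-1])
E
```

```text
7.2667 [ 0.51568937 -0.0030758   0.10798321] [ 0.18071758  0.12655515 -0.36812958]
```

View pics/w7.png

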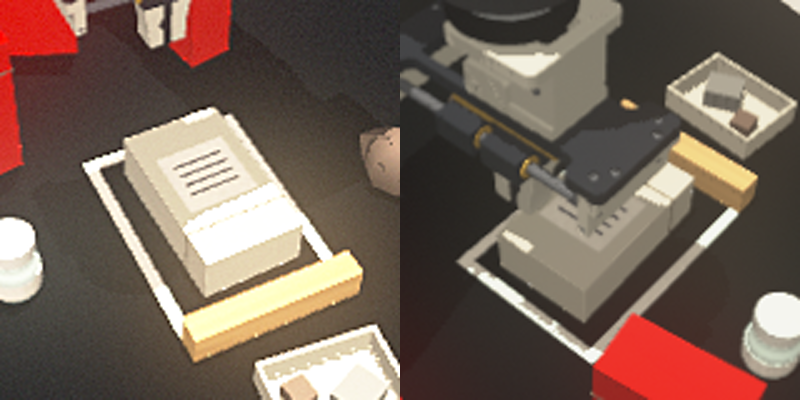

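The carton has fallen flat, label up, inside the tape with a gap to the stop. Scene-crop corners: foot (124,150) and (215,109), top end (190,262) and (300,228). In the same crop the closed fingertips end near row 45.

```bash
cat > pl.py <<'E'
from h import *
import math
a=math.radians(16.4);ex=np.array([math.cos(a),math.sin(a)]);ey=np.array([-ex[1],ex[0]]);c0=np.array([700,53])-100*ex
def place(P): q=np.atleast_2d(P)[:,:2]*1000-c0; return np.c_[q@ex,q@ey].round(1).tolist()
E
python3 - <<'E'
from pl import *
d,s=pickle.load(open("m7.pkl","rb"))
S=lambda q:np.array(q,float)/2.5+[190,150]-.3
D=lambda q:(np.array(q,float)-[400,0])/2.5+[190,120]-.3
print("scene top z45 FR,FL",place(onz(s,S([(124,150),(215,109)]),.045)))
print("scene bottom edge top end z0 R,L",place(onz(s,S([(207,292),(302,252)]),0)))
print("side foot z45 L,R",place(onz(d,D([(498,232),(588,290)]),.045)),"z0",place(onz(d,D([(503,262),(586,321)]),0)))
p=np.array([.5157,-.0031,.108]);print("tcp",place([p]))
T=R.from_euler("xyz",[180,0,-163.6],degrees=True).as_matrix()
for z in(11,0,-10,-20,-30):
    print(z,[((proj(s,[p+T@np.array([-9.5,y,z])/1000])-[190,150])*2.5).round()[0].tolist() for y in(-21,0,21)],[((proj(d,[p+T@np.array([9.5,y,z])/1000])-[190,120])*2.5+[400,0]).round()[0].tolist() for y in(-21,21)])
# precise: foot edge and top edge lines in scene image
E
```

```text
scene top z45 FR,FL [[-66.6, -48.3], [-76.6, 45.0]]
scene bottom edge top end z0 R,L [[66.9, -36.0], [65.9, 54.7]]
side foot z45 L,R [[-78.5, 44.2], [-74.6, -46.6]] z0 [[-75.2, 45.6], [-74.5, -45.2]]
tcp [[-92.6, -1.8]]
11 [[142.0, 85.0], [164.0, 77.0], [186.0, 70.0]] [[537.0, 254.0], [495.0, 224.0]]
0 [[142.0, 75.0], [164.0, 68.0], [187.0, 60.0]] [[537.0, 244.0], [494.0, 214.0]]
-10 [[142.0, 66.0], [165.0, 59.0], [187.0, 52.0]] [[537.0, 235.0], [493.0, 205.0]]
-20 [[142.0, 57.0], [165.0, 50.0], [187.0, 43.0]] [[536.0, 226.0], [492.0, 196.0]]
-30 [[142.0, 48.0], [165.0, 41.0], [188.0, 34.0]] [[536.0, 217.0], [491.0, 187.0]]
```

>>> jog_arm:
  motion:
    - {"offset":[5,0,0],"roll":0,"hand":0}
    - {"offset":[10,0,0],"roll":0,"hand":0}
    - {"offset":[15,0,0],"roll":0,"hand":0}
    - {"offset":[15,0,10],"roll":0,"hand":0}
    - {"offset":[15,0,22],"roll":0,"hand":0}
    - {"offset":[15,0,34],"roll":0,"hand":0}
    - {"offset":[15,0,46],"roll":0,"hand":0}
    - {"offset":[15,0,58],"roll":0,"hand":0}
    - {"offset":[15,0,70],"roll":0,"hand":0}
    - {"offset":[15,0,80],"roll":0,"hand":0}
    - {"offset":[15,0,88],"roll":0,"hand":0}
    - {"offset":[15,0,95],"roll":0,"hand":0}
    - {"offset":[15,0,100],"roll":0,"hand":0}
    - {"offset":[15,0,103],"roll":0,"hand":0}
    - {"offset":[15,0,103],"roll":0,"hand":0}

```text
clock: 8.52
tool_pos: [0.5012, -0.0073, 0.0045]
orientation: [-180.0, -0.0, -163.6]
force: [1.0, 0.2, -0.3]
opening: 0.0003
```

>>> jog_arm:
  motion:
    - {"offset":[-3,0,0],"roll":0,"hand":0}
    - {"offset":[-6,0,0],"roll":0,"hand":0}
    - {"offset":[-9,0,0],"roll":0,"hand":0}
    - {"offset":[-12,0,0],"roll":0,"hand":0}
    - {"offset":[-14,0,0],"roll":0,"hand":0}
    - {"offset":[-16,0,0],"roll":0,"hand":0}
    - {"offset":[-18,0,0],"roll":0,"hand":0}
    - {"offset":[-20,0,0],"roll":0,"hand":0}
    - {"offset":[-22,0,0],"roll":0,"hand":0}
    - {"offset":[-24,0,0],"roll":0,"hand":0}
    - {"offset":[-26,0,0],"roll":0,"hand":0}
    - {"offset":[-28,0,0],"roll":0,"hand":0}
    - {"offset":[-30,0,0],"roll":0,"hand":0}

```text
clock: 9.6
tool_pos: [0.5304, 0.0013, 0.0048]
orientation: [180.0, -0.0, -163.6]
force: [-1.3, -0.4, -0.8]
opening: 0.0003
```

```bash
cat > sl.py <<'E'
from pl import *
s=snap("scene");o=ctrl.get_obs();print(o["clock"],place([o["tool_pos"]]),o["tool_pos"],o["force"],"along",o["force"][:2]@ex)
# dark gap between carton top end and stop: sample the bench line z=0.. via carton/stop columns
ref=pickle.load(open("m7.pkl","rb"))[1]["img"]
g=lambda i:cv2.cvtColor(i,cv2.COLOR_RGB2GRAY)
t=g(ref)[199:240,250:314]  # label block + lid
_,v,_,l=cv2.minMaxLoc(cv2.matchTemplate(g(s["img"])[180:280,230:340],t,cv2.TM_CCOEFF_NORMED))
u0=np.array([250+32,199+20]);u1=np.array([230+l[0]+32,180+l[1]+20]);A,B=np.array(place(onz(s,[u0,u1],.045)))
print("match",v,"carton moved mm",B-A)
E
python3 sl.py
```

```text
9.65 [[-76.8, -1.7]] [0.53090183 0.00141913 0.00492422] [ 0.31533468 -0.11599743 -1.25375114] along 0.2697540782086106
match 0.9673374891281128 carton moved mm [12.4  0.3]
```

>>> jog_arm:
  motion:
    - {"offset":[-2,0,0],"roll":0,"hand":0}
    - {"offset":[-4,0,0],"roll":0,"hand":0}
    - {"offset":[-6,0,0],"roll":0,"hand":0}
    - {"offset":[-8,0,0],"roll":0,"hand":0}
    - {"offset":[-10,0,0],"roll":0,"hand":0}
    - {"offset":[-11,0,0],"roll":0,"hand":0}
    - {"offset":[-12,0,0],"roll":0,"hand":0}
    - {"offset":[-12,0,0],"roll":0,"hand":0}

```text
clock: 10.32
tool_pos: [0.5419, 0.0046, 0.005]
orientation: [-180.0, 0.0, -163.6]
force: [-1.2, -0.1, -1.4]
opening: 0.0009
```

```bash
python3 sl.py
```

```text
10.3667 [[-65.3, -1.8]] [0.54191991 0.00460966 0.00497879] [-2.23936097 -1.26263892 -0.1556016 ] along -2.5047455857991663
match 0.9595192670822144 carton moved mm [24.6  0.7]
```

>>> jog_arm:
  motion:
    - {"offset":[-0.5,0,0],"roll":0,"hand":0}
    - {"offset":[-1,0,0],"roll":0,"hand":0}
    - {"offset":[-1.5,0,0],"roll":0,"hand":0}
    - {"offset":[-2,0,0],"roll":0,"hand":0}

```text
clock: 10.7
tool_pos: [0.5436, 0.0051, 0.005]
orientation: [180.0, -0.0, -163.6]
force: [-2.7, 0.1, 1.1]
opening: -0.0001
```

>>> jog_arm:
  motion:
    - {"offset":[-0.5,0,0],"roll":0,"hand":0}
    - {"offset":[-1,0,0],"roll":0,"hand":0}

```text
clock: 10.87
tool_pos: [0.5436, 0.0051, 0.0049]
orientation: [180.0, -0.1, -163.6]
force: [-6.2, -1.5, 5.2]
opening: 0.0001
```

```bash
python3 sl.py
```

```text
10.9167 [[-63.6, -1.8]] [0.54355484 0.00510075 0.00490845] [-5.79526215 -0.65019384  3.61603063] along -5.743052643075861
match 0.9600157141685486 carton moved mm [27.  -0.6]
```

>>> jog_arm:
  motion:
    - {"offset":[-0.5,0,0],"roll":0,"hand":0}
    - {"offset":[-1,0,0],"roll":0,"hand":0}
    - {"offset":[-1,0,0],"roll":0,"hand":0}

```text
clock: 11.17
tool_pos: [0.5436, 0.005, 0.0048]
orientation: [180.0, -0.2, -163.7]
force: [-7.8, -1.1, 4.9]
opening: 0.0005
```

```bash
python3 sl.py; python3 - <<'E'
from h import *
s=snap("scene");d=snap("side");pickle.dump([d,s],open("m8.pkl","wb"))
cv2.imwrite("pics/w8.png",np.hstack([cv2.resize(x,(400,400),interpolation=cv2.INTER_CUBIC) for x in (s["img"][170:290,215:335],d["img"][130:250,215:335])])[:,:,::-1])
E
```

```text
11.2167 [[-63.6, -1.8]] [0.54358453 0.00504534 0.00476587] [-8.16228663 -0.4254464   5.08992036] along -7.9503167837381605
match 0.9602697491645813 carton moved mm [27.  -0.6]
```

View pics/w8.png

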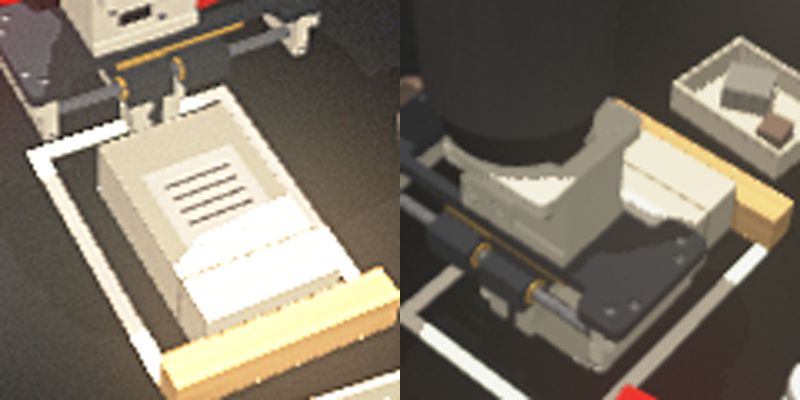

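```bash
python3 - <<'E'
from pl import *
d,s=pickle.load(open("m8.pkl","rb"))
hs=cv2.cvtColor(s["img"],cv2.COLOR_RGB2HSV).astype(float)
X=np.arange(60,120,1.)
def prof(y,z,ch):
    P=np.array([np.r_[c0+x*ex+y*ey,z*1000]/1000 for x in X]);u=proj(s,P).astype(np.float32)
    return cv2.remap(hs[...,ch].astype(np.float32),u[:,:1],u[:,1:],1).ravel()
for y in(-35,-20,0,20,30):
    sat=prof(y,.03,1);v=prof(y,.045,2)
    i=int(np.argmax(np.diff(cv2.GaussianBlur(sat,(1,5),0).ravel()))); j=int(np.argmin(np.diff(cv2.GaussianBlur(v[15:50],(1,5),0).ravel())))+15
    print(y,"wood starts",X[i]+.5,"carton end edge",X[j]+.5, v[20:50:2].astype(int))
E
```

```text
-35 wood starts 88.5 carton end edge 97.5 [255 255 255 255 255 255 255 255 253 232 227 228 229 247 254]
-20 wood starts 97.5 carton end edge 97.5 [255 255 255 255 255 255 255 255 252 236 230 230 229 238 253]
0 wood starts 88.5 carton end edge 98.5 [255 255 255 255 255 255 255 255 255 243 230 233 231 242 254]
20 wood starts 88.5 carton end edge 97.5 [255 255 255 255 255 255 255 255 255 235 228 230 228 207 242]
30 wood starts 88.5 carton end edge 97.5 [255 255 255 255 255 255 255 255 252 233 228 229 229 240 247]
```

Carton end edge reads x ≈ 97.5 mm evenly across its width, in line with the stop face, so it is square. Now I retreat.

>>> jog_arm:
  motion:
    - {"offset":[1,0,0],"roll":0,"hand":0}
    - {"offset":[2,0,0],"roll":0,"hand":0}
    - {"offset":[4,0,0],"roll":0,"hand":0}
    - {"offset":[7,0,0],"roll":0,"hand":0}
    - {"offset":[11,0,0],"roll":0,"hand":0}
    - {"offset":[16,0,0],"roll":0,"hand":0}
    - {"offset":[22,0,0],"roll":0,"hand":0}
    - {"offset":[28,0,0],"roll":0,"hand":0}
    - {"offset":[28,0,0],"roll":0,"hand":0}

```text
clock: 12.07
tool_pos: [0.5172, -0.0026, 0.005]
orientation: [180.0, -0.0, -163.6]
force: [-0.4, -1.0, 0.0]
opening: 0.0005
```

>>> jog_arm:
  motion:
    - {"offset":[0,0,-15],"roll":0,"hand":0}
    - {"offset":[0,0,-35],"roll":0,"hand":0}
    - {"offset":[0,0,-60],"roll":0,"hand":0}
    - {"offset":[0,0,-85],"roll":0,"hand":0}
    - {"offset":[0,0,-110],"roll":0,"hand":0}
    - {"offset":[0,0,-135],"roll":0,"hand":0}
    - {"offset":[0,0,-160],"roll":0,"hand":0}
    - {"offset":[0,0,-180],"roll":0,"hand":0}
    - {"offset":[0,0,-190],"roll":0,"hand":0}
    - {"offset":[0,0,-190],"roll":0,"hand":0}

```text
clock: 12.9
tool_pos: [0.52, -0.0019, 0.1974]
orientation: [-180.0, 0.3, -163.6]
force: [0.8, 0.1, -1.0]
opening: 0.0005
```

```bash
python3 sl.py; python3 - <<'E'
from pl import *
d,s=pickle.load(open("m8.pkl","rb"));n=snap("scene");pickle.dump(n,open("m9.pkl","wb"))
g=lambda i:cv2.cvtColor(i,cv2.COLOR_RGB2GRAY).astype(np.float32)
for nm,(a,b,c,e) in dict(carton=(208,275,245,320)).items():
    print(nm,cv2.phaseCorrelate(g(s["img"])[a:b,c:e],g(n["img"])[a:b,c:e]))
i0=pickle.load(open("m1.pkl","rb"))[2]["img"]
for nm,(a,b,c,e) in dict(jar=(230,278,175,215),rock=(195,235,330,368),tray=(280,335,288,362)).items():
    print(nm,cv2.phaseCorrelate(g(i0)[a:b,c:e],g(n["img"])[a:b,c:e]))
E
```

```text
12.95 [[-89.1, -1.6]] [ 0.51905182 -0.00193622  0.19552275] [-0.28068517  0.77771925 -0.93264077] along -0.04968282535524832
match 0.9644526839256287 carton moved mm [27.  -0.6]
carton ((0.5207547127260383, 0.033978482889779116), 0.9456805645978009)
jar ((0.05521002267514419, -0.1208382621915014), 0.9936435067405304)
rock ((0.1170576992597141, 0.1854357012421488), 0.7151968947052956)
tray ((0.4790957254313355, 0.02568578697018964), 1.0025044242011176)
```

```bash
python3 - <<'E'
from pl import *
s=pickle.load(open("m9.pkl","rb"));hs=cv2.cvtColor(s["img"],cv2.COLOR_RGB2HSV)[...,2].astype(np.float32);X=np.arange(75,112,1.)
e=[]
for y in(-38,-20,0,20,36):
    u=proj(s,[np.r_[c0+x*ex+y*ey,45]/1000 for x in X]).astype(np.float32);v=cv2.GaussianBlur(cv2.remap(hs,u[:,:1],u[:,1:],1),(1,5),0).ravel()
    e.append(X[np.argmin(np.diff(v))]+.5)
print(e,ctrl.get_obs()["qvel"].round(2))
if min(e)>95.5: print(order.close_job())
E
```

```text
[np.float64(98.5), np.float64(97.5), np.float64(98.5), np.float64(97.5), np.float64(97.5)] [ 0.07  1.13 -1.09 -0.17  0.11 -0.05]
the job is handed in; nothing more can be done
None
```

I pushed the carton over from behind its label. It fell flat, label up, inside the outline and about 30 mm short of the stop. I then slid it about 27 mm on its bottom end until it met the stop, backed the arm off and raised it clear. The job is handed in at about 13 s on the robot's clock.

**Last checks**
- **Top end:** its edge reads x = 97.5 to 98.5 mm all along its width, so it is square. The stop's face is at 100 mm, and I take the difference as camera calibration error.
- **Contact with the stop:** the tool stopped advancing and the push force rose to about 8 N, well under the 35 N limit.
- **After retreat:** the carton did not move beyond about half a pixel, and the force was back to noise.
- **Bystanders:** the jar, rock and tray each shifted by less than half a pixel.

**What disagreed**
- **Fingertips:** in the images they stand about 20 mm behind the reported TCP, not 11 mm ahead of it. My first push therefore passed just above the carton without touching it, and I repeated it 29 mm lower.
- **Upward force:** a reading of about 5 N appeared on the tool while it pressed against the stop. I could not explain it; it went away on retreat.
- **Stop edge:** the colour test for where the wood begins gave inconsistent results, so I did not use it.

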